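Lay the wire spools in the unwinding cradle

ROBOT

A 6-joint arm with a two-finger parallel gripper is mounted at the origin on the work surface. World frame = base frame: x ahead of the robot, y to its left, z up, the work surface at z = 0. Lengths are in m, angles in degrees, forces in N, time in s.
With the tool pointing down it reaches from about 0.375 to 0.9 m from the base axis. Payload 3.1 kg.
Tool frame: the origin (TCP) lies on the centre line of the jaws, within the pads' length; the fingertips stand 17 mm ahead of it and the grasp point (between the pads) lies 2 mm behind it; z points along the fingers, y is the line along which they close (so a half turn about z gives the same grasp; the last joint's range is limited). The gripper opens to 87 mm and grips with 3 to 60 N. Pads are 19 mm wide; open, the fingers measure 117 mm over their backs; the gripper's body (75 mm by 190 mm) begins 51 mm behind the grasp point.
Start: joints at [53.829, 30.224, 82.088, -0, 67.689, -10.227], TCP at [0.273, 0.562, 0.24] pointing down, gripper open.
Joint ranges: [-176.69, 176.69], [-43.24, 126.21], [12.49, 139.97], [-82, 262], [0, 151.66], [-163.58, 163.58]. Speed limits (degrees/s): [159.86, 159.86, 180, 180, 180, 180].

INTERFACE

Orientations are given as a 3x3 rotation matrix whose columns are the frame's x, y, z axes.
In Python, from rig import bot, imaging, finder gives the robot as it stands. The module is installed in compiled form; this text tells all that it offers.
- The arm moves only by the tool play_rows, never from a script. Its argument "motion" is a list that holds one entry, the list of rows, each a list of 6 numbers: the shift along the tool's x, y, z in a scale on which 1.0 is 0.8 m, then the turn, a rotation vector about the tool's x, y, z in normalised numbers (1 is 180 degrees). In form: [[[dx, dy, dz, wx, wy, wz], ...]]. A call has 1 to 8 rows; each row is the pose to reach, as a shift and turn from the pose commanded when the call began, along the tool's axes at that moment; what a row does not reach only later rows make up. A row lasts 1/12 s, in which the tool goes at most 41.7 mm and 7.16 degrees, less where a joint would pass 70% of its speed; a pose out of reach is approached as far as the arm can. Shift and turn numbers lie between -1 and 1, and a call with a number outside is refused. A call with a gripper value outside its range is refused whole. "fingers" is the finger opening in m, from 0 to 0.087, set as the call begins (left out, the last holds). The fingers move at their own pace and stop on an object; the grip force is fixed at half the most. Time passes only in rows, so rows that repeat a pose let the fingers close. It gives the time, the measured TCP pose, the force, the opening and the grip force at its end, in the units of the state.
- bot.read_state(): the state, without advancing time (a new reading comes with each control period).
- imaging.capture(name): name is "side" or "top"; returns a dict with "frame" (420x560x3 uint8, red, green, blue), "camera_matrix" (3x3 intrinsics, pixels), "R" (3x3) and "t" (3): a world point X has camera coordinates R X + t. Camera axes: x right, y down, z forward; pixel columns grow to the right and rows downward; lengths in m; the calibration is good to about 2 mm. A picture is of the moment at which its call begins. There is no depth.
- bot.hand_in(): hands the job in; it is judged then, once.
Trained networks look in the newest picture that a camera, given by its name, has taken for a name from the list of things; names that differ only in an ending like _2 or _b are one class to them, and where a whole thing is asked for, a point or a joint stands for the part that bears it (a point fixed in the world has none). Each returns a list of dicts, best first, with "confidence" (0 to 1); they miss things now and then, are a little off and sometimes report something else, mostly with a low value. They report only what shows in the picture. A call takes as long as a camera call.
- finder.recognise(camera, name): "at" ([x, y, z] in m, in world coordinates, good to about 4 mm: the middle of the surface that is visible of it).
- finder.outline_of(camera, name): "pixels" (420x560 bool, what is visible of it).
The state is a dict: "time_s": time; "joint_positions": joint angles; "qvel": joint speeds; "tau": joint torques, N m; "position": TCP position; "tcp_rot": TCP orientation; "force": force on the tool from outside, world axes, zero at the start; "moment": the same for the moment, N m; "opening": opening from 0.0 (shut) to 1.0 (fully open); "grasp_force": force on a finger pad.
Only numpy, scipy, OpenCV 4.12 (cv2) and the standard library are available. Lean on these libraries where they do the work, as an engineer would, in place of code of your own. Each camera call takes 0.05 s, during which the arm holds its last target. There are 200 camera calls.

TASK

Tip over both standing wire spools with a fingertip so that each lies on its side along its own lane of the wooden cradle, its top end falling towards the tall stop of that lane, then push each lying spool along its lane until its end rests against that stop. Only push them: do not pick up or carry the spools, and leave the jar, the steel block and the stone tray where they are.

Things in the scene. Friction and masses are not known exactly. Their poses are not given: they have to be found in the camera images.
- cradle: Fixed pale wooden cradle, 226 mm (its x) by 132 mm (its y), turned up to 0.6 rad. Origin: centre of its underside; z up. Two open-topped lanes run along x, centre lines at y = +31 and -31 mm, each 190 mm long inside (x -95 to +95) and 54 mm wide, rubber floor 6 mm above the bench. Walls 20 mm high above the bench, 8 mm thick. Each lane has a low wall at one end and a tall stop at the other.
- stop_a (a point): Top edge, mid-width, of the inner face of the +y lane's tall stop, at that lane's +x end: cradle (95, 31, 40) mm. The stop is a wooden block 40 mm high, 18 mm thick; the low end wall is at -x, 20 mm high. A spool pushed near its top towards the stop tips about its foot and does not slide.
- stop_b (a point): The same point of the -y lane's tall stop, at that lane's -x end: cradle (-95, -31, 40) mm. This lane's low end wall is at +x.
- tall_spool: The taller of two wire spools: grey flanges 48 mm in diameter, 6 mm thick, copper wire 38 mm in diameter between, 85 mm long, 300 g (varies by 30 %). Starts standing on the floor of either lane (which varies), 4 to 16 mm from the low end wall. Origin: centre of the underside it stands on; z along its axis towards the other end. It is round: yaw means nothing.
- tall_spool_top (a point): Centre of the tall spool's upper end face (85 mm from its origin along its z); once tipped, the end that must rest against the stop.
- tall_spool_mid (a point): Middle of the tall spool's axis, 42.5 mm from its origin. It is 30 mm above the bench when the spool lies flat in its lane.
- short_spool: The shorter of two wire spools: grey flanges 48 mm in diameter, 6 mm thick, copper wire 38 mm in diameter between, 62 mm long, 220 g (varies by 30 %). Starts standing on the floor of either lane (which varies), 4 to 16 mm from the low end wall. Origin: centre of the underside it stands on; z along its axis towards the other end. It is round: yaw means nothing.
- short_spool_top (a point): Centre of the short spool's upper end face (62 mm from its origin along its z); once tipped, the end that must rest against the stop.
- short_spool_mid (a point): Middle of the short spool's axis, 31 mm from its origin. It is 30 mm above the bench when the spool lies flat in its lane.
- jar: Bystander: small closed jar with a white cap, 48 mm in diameter, 55 mm high, standing loose on the bench beside the cradle on its +y side. Origin: centre of its underside.
- bench_block: Bystander: square steel block 64 x 64 x 20 mm, loose on the bench beside the cradle on its +y side. Origin: centre of its underside.
- stone_tray: Bystander: black tray with fifteen compartments of small stones, 150 x 100 x 20 mm, loose on the bench beside the cradle on its -y side. Origin: centre of its underside.

How it is judged:
By the outcome, as a careful person would: the job done as asked, in the order asked, and still so for the second after the job is handed in, with the robot touching nothing.
It also fails if it takes over 54 s, if anything falls off the work surface, if the arm or the gripper's body presses on something with over 40 N, if the wrist force passes 120 N, or if a joint passes its speed limit or range.

## Working session

There is one attempt and no reset: what is moved stays moved. The work goes in short steps, Python scripts to look and compute and a tool call to move; the robot and the scene stay as the last step left them, time stands still between calls to the robot, and variables do not carry over. Pictures are saved under pics/ and viewed, at most 10 in all, crops included, and the job is handed in when it is done.

Besides the shell and the picture viewer there is one more tool, called after "Call:" as name(argument=value, ...) on one line, values as JSON. play_rows: Moves the arm, as the interface text tells. Its arguments: {"type":"object","properties":{"motion":{"type":"array"},"fingers":{"type":"number"}},"required":["motion"]}

```bash
mkdir -p pics
python3 - <<'E'
from rig import bot, imaging, finder
import cv2,numpy as np
s=bot.read_state();print(s['time_s'],s['position'],np.round(s['tcp_rot'],3).tolist())
ims=[]
for c in ('side','top'):
    d=imaging.capture(c);ims.append(d['frame']);cv2.imwrite(f'pics/{c}0.png',d['frame'][:,:,::-1])
    print(c,np.round(d['camera_matrix'],1).tolist(),np.round(d['R'],4).tolist(),np.round(d['t'],4).tolist())
    for n in ('cradle','stop_a','stop_b','tall_spool','tall_spool_top','short_spool','short_spool_top','jar','bench_block','stone_tray'):
        r=finder.recognise(c,n);print(n,[(np.round(x['at'],4).tolist(),round(x['confidence'],2)) for x in r[:3]])
E
```

```text
0.0 [0.27297575 0.56144997 0.23855501] [[-0.899, 0.437, -0.001], [0.437, 0.899, -0.002], [0.0, -0.002, -1.0]]
side [[407.1, 0.0, 279.6], [0.0, 407.1, 212.8], [0.0, 0.0, 1.0]] [[0.7187, -0.6953, 0.0001], [-0.4648, -0.4806, -0.7436], [0.517, 0.5344, -0.6687]] [-0.3564, 0.3592, 0.5604]
cradle [([0.5338, -0.0381, 0.0058], 0.73)]
stop_a [([0.5355, -0.0416, 0.0075], 0.85)]
stop_b [([0.5355, -0.0416, 0.0075], 0.85)]
tall_spool [([0.4666, -0.0255, 0.0716], 0.91)]
tall_spool_top [([0.4648, -0.0242, 0.0684], 0.68)]
short_spool [([0.6031, -0.0391, 0.0538], 0.79), ([0.3974, 0.0956, 0.0226], 0.41)]
short_spool_top [([0.6029, -0.0418, 0.0564], 0.77)]
jar [([0.5508, 0.135, 0.0412], 0.98)]
bench_block [([0.3965, 0.0945, 0.0198], 0.68)]
stone_tray [([0.5873, -0.192, 0.0109], 0.74)]
top [[440.3, 0.0, 281.7], [0.0, 440.3, 208.9], [0.0, 0.0, 1.0]] [[-0.0092, -0.9999, -0.0071], [-0.991, 0.0101, -0.1336], [0.1336, 0.0058, -0.991]] [0.0322, 0.5716, 0.8265]
cradle [([0.5447, -0.0229, 0.0075], 0.7)]
stop_a [([0.5426, -0.0152, 0.009], 0.56)]
stop_b [([0.5426, -0.0152, 0.009], 0.56)]
tall_spool [([0.4713, -0.0205, 0.0903], 0.95)]
tall_spool_top []
short_spool [([0.6079, -0.0335, 0.0693], 0.65)]
short_spool_top [([0.6044, -0.0312, 0.0662], 0.76)]
jar [([0.5555, 0.1464, 0.0562], 0.71), ([0.4015, 0.0981, 0.0217], 0.64), ([0.5422, -0.0168, 0.0087], 0.33)]
bench_block [([0.4036, 0.1, 0.021], 0.94)]
stone_tray [([0.5938, -0.1926, 0.0094], 0.91)]
```

View pics/side0.png

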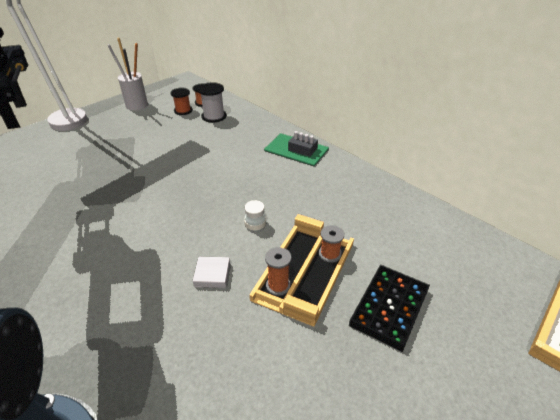

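View pics/top0.png

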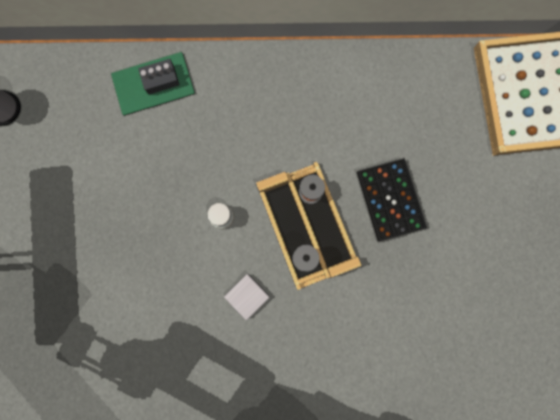

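```bash
cat > h.py <<'E'
from rig import bot, imaging, finder
import cv2,numpy as np
from scipy.optimize import minimize
def proj(d,X):
    c=X@d['R'].T+d['t'];p=c@d['camera_matrix'].T;return p[:,:2]/p[:,2:]
def box(x0,x1,y0,y1,z0,z1): return np.array([[x,y,z] for x in(x0,x1) for y in(y0,y1) for z in(z0,z1)])/1e3
CR=np.vstack([box(-103,113,-66,66,0,20)]) 
CR=np.vstack([box(-113,113,-66,66,0,20),box(95,113,0,66,0,40),box(-113,-95,-66,0,0,40)])
def rz(a): return np.array([[np.cos(a),-np.sin(a),0],[np.sin(a),np.cos(a),0],[0,0,1]])
def raster(p,S=4):
    m=np.zeros((420*S,560*S),np.uint8)
    h=cv2.convexHull(((p+.5)*S).astype(np.float32)); cv2.fillConvexPoly(m,np.round(h).astype(np.int32),1)
    return m
def hullmask(mask,S=4):
    n,l,st,_=cv2.connectedComponentsWithStats(mask.astype(np.uint8));
    keep=np.isin(l,[i for i in range(1,n) if st[i,4]>30])
    big=cv2.resize(keep.astype(np.uint8),None,fx=S,fy=S,interpolation=cv2.INTER_NEAREST)
    return big
def hull(m):
    pts=cv2.findNonZero(m);o=np.zeros_like(m);cv2.fillConvexPoly(o,cv2.convexHull(pts),1);return o
def fit(ds,ms,model,x0,step):
    def cost(q):
        c=0
        for d,m in zip(ds,ms):
            r=raster(proj(d,model(q)));c+=1-(r&m).sum()/(r|m).sum()
        return c
    sim=np.vstack([x0]+[np.array(x0)+np.eye(len(x0))[i]*step[i] for i in range(len(x0))])
    r=minimize(cost,x0,method='Nelder-Mead',options=dict(initial_simplex=sim,xatol=1e-4,fatol=1e-4));return r.x,r.fun
a=np.linspace(0,2*np.pi,32);C=np.c_[.024*np.cos(a),.024*np.sin(a),0*a]
def stand(h): return lambda q: np.vstack([C+[q[0],q[1],.006],C+[q[0],q[1],.006+h]])
crad=lambda q: CR@rz(q[2]).T+[q[0],q[1],0]
E
python3 - <<'E'
from h import *
cam={c:imaging.capture(c) for c in('side','top')}
for n,mod,x0,st in (('cradle',crad,[.54,-.03,.35],[.02,.02,.1]),('tall_spool',stand(.085),[.465,-.02],[.02,.02]),('short_spool',stand(.062),[.605,-.035],[.02,.02])):
    ms=[hull(hullmask(finder.outline_of(c,n)[0]['pixels'])) for c in cam]
    for i in ([0],[1],[0,1]):
        print(n,i,*fit([list(cam.values())[j] for j in i],[ms[j] for j in i],mod,x0,st))
E
```

```text
cradle [0] [ 0.54366893 -0.02363923  0.34717967] 0.016176457364828978
cradle [1] [ 0.54422756 -0.02277198  0.35010432] 0.02727601156069359
cradle [0, 1] [ 0.54427074 -0.02379511  0.35326091] 0.04679144980500172
tall_spool [0] [ 0.47567636 -0.01549646] 0.06313563588762461
tall_spool [1] [ 0.47598642 -0.01587612] 0.029898902989890286
tall_spool [0, 1] [ 0.47603243 -0.01587252] 0.09163250637619058
short_spool [0] [ 0.61078966 -0.03147157] 0.03599085478280106
short_spool [1] [ 0.6120567  -0.03134546] 0.028634582537928277
short_spool [0, 1] [ 0.61206182 -0.03147968] 0.07621480421758409
```

Careful with the scale: shifts go in shares of 0.8 m and turns go in shares of 180 degrees. That gives: -0.2375 m is -0.2969, -0.195 m is -0.2438, 5.5 degrees is 0.0306.

Call:
play_rows(motion=[[[-0.03, -0.0375, 0, 0, 0, 0.0306], [-0.0613, -0.0738, 0, 0, 0, 0.0611], [-0.0913, -0.1113, 0, 0, 0, 0.0917], [-0.1225, -0.1488, 0, 0, 0, 0.1222], [-0.1525, -0.185, 0, 0, 0, 0.1528], [-0.1825, -0.2225, 0, 0, 0, 0.1833], [-0.2138, -0.26, 0, 0, 0, 0.2139], [-0.2438, -0.2969, 0, 0, 0, 0.2444]]], fingers=0)

```text
time_s: 2.17
position: [0.345, 0.2615, 0.2398]
tcp_rot: [[-0.339, 0.941, 0.001], [0.941, 0.339, 0.0], [-0.0, 0.001, -1.0]]
force: [-0.3, -0.3, 0.0]
opening: 0.476
grasp_force: 0.0
```

```bash
cat >> h.py <<'E'
C0=np.array([.544,-.0235,0]);YAW=.35
def to(x,y,tipz):
    "tool-axis shift & turn to put fingertip at cradle (x,y) mm, tip height mm, tool y along lane"
    s=bot.read_state();R=np.array(s['tcp_rot']);p=np.array(s['position'])
    W=C0+rz(YAW)@[x/1e3,y/1e3,0];W[2]=tipz/1e3+.017
    Y=np.array([np.cos(YAW),np.sin(YAW),0]);Z=np.array([0,0,-1.]);T=np.c_[np.cross(Y,Z),Y,Z]
    print((x,y,tipz),'shift',np.round(R.T@(W-p),4),'turn',np.round(np.degrees(cv2.Rodrigues(R.T@T)[0].ravel()),2))
def where():
    s=bot.read_state();R=np.array(s['tcp_rot']);q=rz(YAW).T@(np.array(s['position'])+.017*R[:,2]-C0)
    print(round(s['time_s'],2),'tip cradle mm',np.round(q*1e3,1),'F',np.round(rz(YAW).T@np.array(s['force']),1),'op',s['opening'])
E
python3 -c "
from h import *
where();to(-125,31,220);to(-125,31,80)"
```

```text
2.17 tip cradle mm [-89.2 335.9 222.8] F [-0.4 -0.1  0. ] op 0.4763040646443581
(-125, 31, 220) shift [-0.3051 -0.0345  0.0028] turn [ 0.05  0.01 -0.23]
(-125, 31, 80) shift [-0.3051 -0.0347  0.1428] turn [ 0.05  0.01 -0.23]
```

Scaled: -0.305 m is -0.3813, -0.0345 m is -0.0431.

Call:
play_rows(motion=[[[-0.0475, -0.0056, 0, 0, 0, 0], [-0.095, -0.0113, 0, 0, 0, 0], [-0.1425, -0.0163, 0, 0, 0, 0], [-0.19, -0.0219, 0, 0, 0, 0], [-0.2375, -0.0275, 0, 0, 0, 0], [-0.285, -0.0325, 0, 0, 0, 0], [-0.3338, -0.0375, 0, 0, 0, 0], [-0.3813, -0.0431, 0, 0, 0, 0]]])

```text
time_s: 2.83
position: [0.4174, -0.0373, 0.2399]
tcp_rot: [[-0.343, 0.939, 0.001], [0.939, 0.343, -0.0], [-0.001, 0.001, -1.0]]
force: [1.3, 1.3, 0.5]
opening: 0.006
grasp_force: 0.0
```

Call:
play_rows(motion=[[[0, 0, 0.0375, 0, 0, 0], [0, 0, 0.075, 0, 0, 0], [0, 0, 0.1125, 0, 0, 0], [0, 0, 0.15, 0, 0, 0], [0, 0, 0.1688, 0, 0, 0], [0, 0, 0.1775, 0, 0, 0], [0, 0, 0.1775, 0, 0, 0]]])

```text
time_s: 3.42
position: [0.4165, -0.0351, 0.0964]
tcp_rot: [[-0.343, 0.939, -0.003], [0.939, 0.343, 0.001], [0.002, -0.002, -1.0]]
force: [-0.2, 0.2, 1.0]
opening: 0.003
grasp_force: 0.0
```

```bash
python3 -c "
from h import *
where();to(-125,31,80)
cv2.imwrite('pics/a.png',imaging.capture('side')['frame'][180:360,180:440,::-1].repeat(3,0).repeat(3,1))"
```

```text
3.42 tip cradle mm [-123.8   32.9   79.4] F [-0.1  0.2  1. ] op 0.0028243054991701783
(-125, 31, 80) shift [-0.0018 -0.0013 -0.0006] turn [-0.13 -0.11 -0.  ]
```

View pics/a.png

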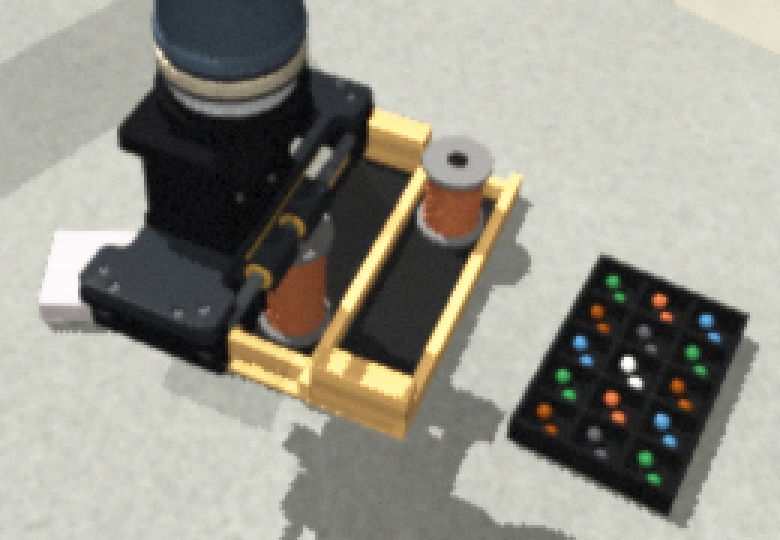

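Scaled: 0.04 m is 0.05, -0.002 m is -0.0025.

Call:
play_rows(motion=[[[-0.0025, 0.01, 0, 0, 0, 0], [-0.0025, 0.0188, 0, 0, 0, 0], [-0.0025, 0.025, 0, 0, 0, 0], [-0.0025, 0.0313, 0, 0, 0, 0], [-0.0025, 0.0375, 0, 0, 0, 0], [-0.0025, 0.0438, 0, 0, 0, 0], [-0.0025, 0.05, 0, 0, 0, 0], [-0.0025, 0.05, 0, 0, 0, 0]]])

```text
time_s: 4.13
position: [0.4566, -0.0233, 0.0977]
tcp_rot: [[-0.343, 0.939, 0.002], [0.939, 0.343, -0.0], [-0.001, 0.002, -1.0]]
force: [0.6, 0.5, 0.5]
opening: 0.004
grasp_force: 0.2
```

```bash
python3 -c "
from h import *
where()
cv2.imwrite('pics/b.png',imaging.capture('side')['frame'][180:360,180:440,::-1].repeat(3,0).repeat(3,1))"
```

```text
4.13 tip cradle mm [-82.   30.2  80.7] F [0.7 0.2 0.5] op 0.004125277342008736
```

View pics/b.png

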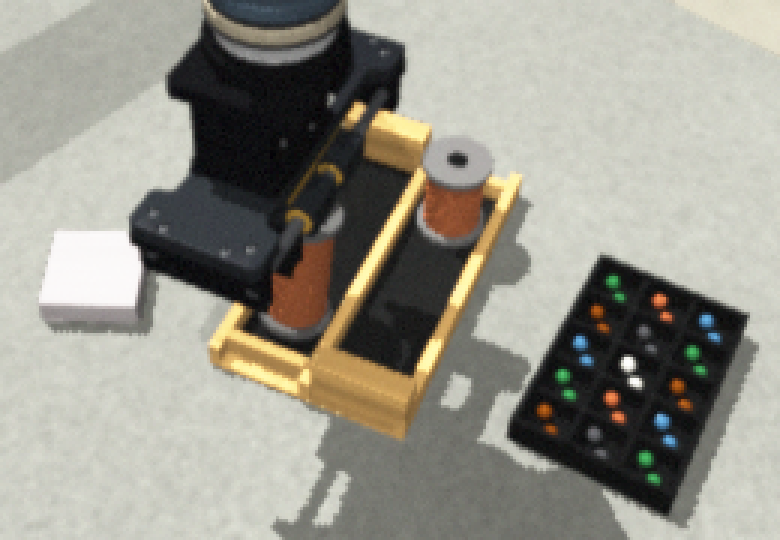

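Scaled: 0.04 m is 0.05, 0.035 m is 0.0438.

Call:
play_rows(motion=[[[0, 0.0063, 0, 0, 0, 0], [0, 0.0125, 0, 0, 0, 0], [0, 0.0188, 0, 0, 0, 0], [0, 0.025, 0, 0, 0, 0], [0, 0.0313, 0, 0, 0, 0], [0, 0.0375, 0, 0, 0, 0], [0, 0.0438, 0, 0, 0, 0], [0, 0.05, 0, 0, 0, 0]]])

```text
time_s: 4.85
position: [0.4935, -0.0095, 0.0975]
tcp_rot: [[-0.343, 0.939, 0.0], [0.939, 0.343, -0.0], [-0.0, 0.0, -1.0]]
force: [0.3, -0.0, 0.4]
opening: 0.008
grasp_force: 0.0
```

Call:
play_rows(motion=[[[0, 0.0063, 0, 0, 0, 0], [0, 0.0125, 0, 0, 0, 0], [0, 0.0125, 0, 0, 0, 0], [0, 0.0125, 0, 0, 0, 0]]])

```text
time_s: 5.18
position: [0.5025, -0.0061, 0.0975]
tcp_rot: [[-0.343, 0.939, -0.0], [0.939, 0.343, -0.0], [-0.0, -0.0, -1.0]]
force: [0.9, -0.4, 0.4]
opening: 0.01
grasp_force: 0.0
```

```bash
python3 -c "
from h import *
where()
cv2.imwrite('pics/c.png',imaging.capture('side')['frame'][180:360,180:440,::-1].repeat(3,0).repeat(3,1))"
```

```text
5.18 tip cradle mm [-33.1  30.6  80.5] F [ 0.7 -0.6  0.4] op 0.00972338098951731
```

View pics/c.png

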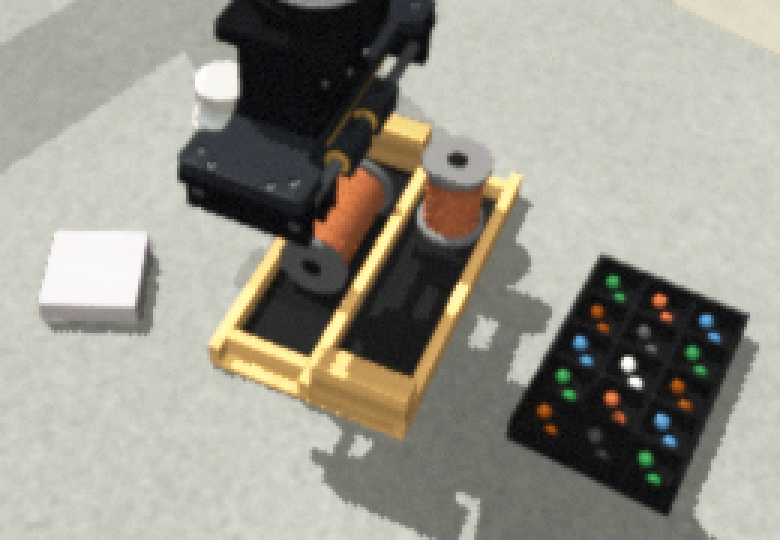

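Scaled: 0.159 m is 0.1988, 0.01 m is 0.0125.

Call:
play_rows(motion=[[[0, 0, -0.0375, 0, 0, 0], [0.0125, 0.025, -0.075, 0, 0, 0], [0.03, 0.07, -0.075, 0, 0, 0], [0.0475, 0.115, -0.075, 0, 0, 0], [0.065, 0.16, -0.075, 0, 0, 0], [0.0775, 0.1925, -0.075, 0, 0, 0], [0.0775, 0.1988, -0.075, 0, 0, 0], [0.0775, 0.1988, -0.075, 0, 0, 0]]], fingers=0)

```text
time_s: 5.9
position: [0.6312, 0.1075, 0.1572]
tcp_rot: [[-0.345, 0.939, 0.001], [0.939, 0.345, -0.0], [-0.0, 0.0, -1.0]]
force: [-0.1, -0.5, 0.3]
opening: 0.002
grasp_force: 0.0
```

```bash
python3 -c "
from h import *
where();to(122,-31,57)"
```

```text
5.9 tip cradle mm [126.8  93.2 140.2] F [-0.3 -0.4  0.3] op 0.001841860697933473
(122, -31, 57) shift [-0.1242 -0.0051  0.0832] turn [0.02 0.02 0.12]
```

Scaled: -0.124 m is -0.155, 0.02 m is 0.025.

Call:
play_rows(motion=[[[-0.0438, -0.0025, 0, 0, 0, 0], [-0.0875, -0.0025, 0, 0, 0, 0], [-0.1313, -0.0025, 0, 0, 0, 0], [-0.155, -0.0025, 0.025, 0, 0, 0], [-0.155, -0.0025, 0.0625, 0, 0, 0], [-0.155, -0.0025, 0.0938, 0, 0, 0], [-0.155, -0.0025, 0.1038, 0, 0, 0], [-0.155, -0.0025, 0.1038, 0, 0, 0]]])

```text
time_s: 6.57
position: [0.6673, -0.0112, 0.0716]
tcp_rot: [[-0.342, 0.94, -0.008], [0.94, 0.342, 0.001], [0.004, -0.007, -1.0]]
force: [0.0, 0.5, 0.5]
opening: 0.006
grasp_force: 0.0
```

Scaled: -0.042 m is -0.0525, -0.008 m is -0.01.

Call:
play_rows(motion=[[[0, -0.01, 0, 0, 0, 0], [0, -0.02, 0, 0, 0, 0], [0, -0.0275, 0, 0, 0, 0], [0, -0.0338, 0, 0, 0, 0], [0, -0.04, 0, 0, 0, 0], [0, -0.0463, 0, 0, 0, 0], [0, -0.0525, 0, 0, 0, 0], [0, -0.0525, 0, 0, 0, 0]]])

```text
time_s: 7.23
position: [0.6305, -0.0252, 0.0748]
tcp_rot: [[-0.343, 0.939, -0.001], [0.939, 0.343, -0.0], [0.0, -0.001, -1.0]]
force: [-0.3, 0.1, 1.0]
opening: 0.002
grasp_force: 0.3
```

```bash
python3 -c "
from h import *
where()
cv2.imwrite('pics/d.png',imaging.capture('side')['frame'][180:360,180:440,::-1].repeat(3,0).repeat(3,1))"
```

```text
7.23 tip cradle mm [ 80.7 -31.3  57.8] F [-0.2  0.2  1. ] op 0.0022054518737582955
```

View pics/d.png

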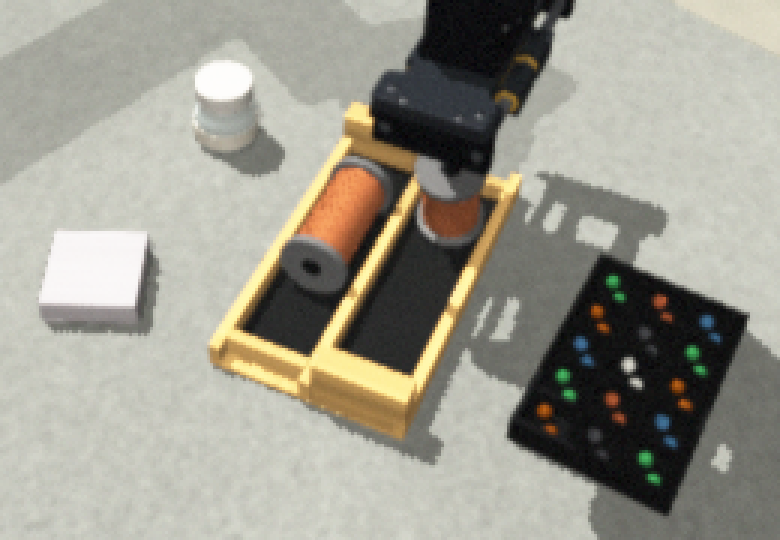

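Scaled: -0.04 m is -0.05, -0.035 m is -0.0438.

Call:
play_rows(motion=[[[0, -0.0063, 0, 0, 0, 0], [0, -0.0125, -0.0013, 0, 0, 0], [0, -0.0188, -0.0038, 0, 0, 0], [0, -0.025, -0.0063, 0, 0, 0], [0, -0.0313, -0.0088, 0, 0, 0], [0, -0.0375, -0.01, 0, 0, 0], [0, -0.0438, -0.01, 0, 0, 0], [0, -0.05, -0.01, 0, 0, 0]]])

```text
time_s: 7.95
position: [0.5933, -0.0389, 0.0826]
tcp_rot: [[-0.343, 0.939, -0.0], [0.939, 0.343, 0.0], [0.0, -0.0, -1.0]]
force: [-0.9, -1.0, 0.5]
opening: 0.006
grasp_force: 0.0
```

Call:
play_rows(motion=[[[0, -0.0063, 0, 0, 0, 0], [0, -0.0125, 0, 0, 0, 0], [0, -0.0125, 0, 0, 0, 0], [0, -0.0125, -0.025, 0, 0, 0], [0, -0.0125, -0.05, 0, 0, 0], [0, -0.0125, -0.05, 0, 0, 0]]])

```text
time_s: 8.45
position: [0.5871, -0.0427, 0.1257]
tcp_rot: [[-0.343, 0.939, 0.007], [0.939, 0.343, -0.002], [-0.004, 0.006, -1.0]]
force: [1.3, -0.4, 0.3]
opening: 0.005
grasp_force: 0.0
```

```bash
python3 -c "
from h import *
where()
cv2.imwrite('pics/e.png',imaging.capture('side')['frame'][180:360,180:440,::-1].repeat(3,0).repeat(3,1))"
```

```text
8.45 tip cradle mm [ 33.9 -32.9 108.7] F [ 1.1 -0.8  0.3] op 0.005070888705746934
```

View pics/e.png

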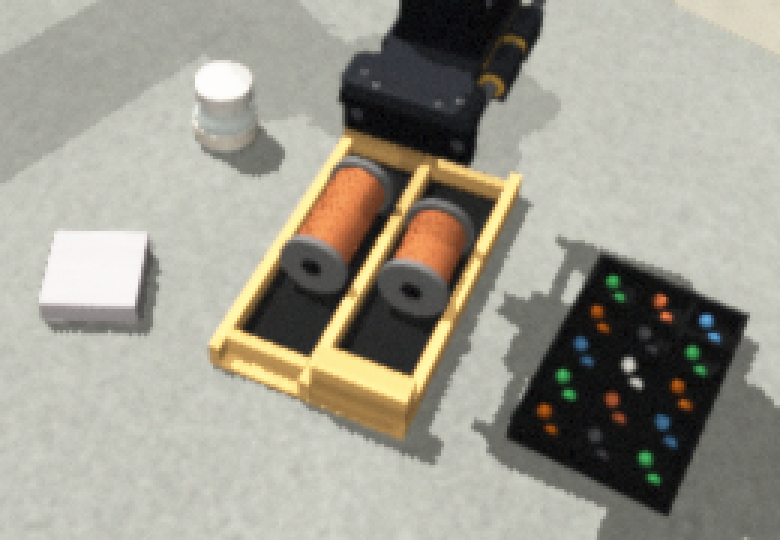

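```bash
cat >> h.py <<'E'
D=np.c_[0*a,.024*np.cos(a),.024*np.sin(a)]
def lie(L,y,sg):
    "q[0]: cradle x (m) of leading end"
    return lambda q: np.vstack([D+[q[0],y,.03],D+[q[0]-sg*L,y,.03]])@rz(YAW).T+C0
def spools(names=(('tall_spool',.085,.031,1),('short_spool',.062,-.031,-1))):
    for c in('side','top'):
        d=imaging.capture(c)
        for n,L,y,sg in names:
            o=finder.outline_of(c,n)
            if not o: print(c,n,'none');continue
            x,f=fit([d],[hull(hullmask(o[0]['pixels']))],lie(L,y,sg),[sg*.06],[.02])
            print(c,n,'lead',np.round(x*1e3,1),'rear',np.round((x-sg*L)*1e3,1),'cost',round(f,3))
E
python3 -c "
from h import *
spools();to(70,-31,109);to(70,-31,18)"
```

```text
side tall_spool lead [47.7] rear [-37.3] cost 0.04
side short_spool lead [-25.7] rear [36.3] cost 0.104
top tall_spool none
top short_spool none
(70, -31, 109) shift [ 0.      0.0388 -0.0045] turn [-0.1  -0.07  0.  ]
(70, -31, 18) shift [-0.0001  0.039   0.0865] turn [-0.1  -0.07  0.  ]
```

Scaled: 0.087 m is 0.1088, 0.07 m is 0.0875.

Call:
play_rows(motion=[[[0, 0.025, 0, 0, 0, 0], [0, 0.0463, 0, 0, 0, 0], [0, 0.0463, 0.025, 0, 0, 0], [0, 0.0463, 0.0563, 0, 0, 0], [0, 0.0463, 0.0875, 0, 0, 0], [0, 0.0463, 0.1025, 0, 0, 0], [0, 0.0463, 0.1088, 0, 0, 0], [0, 0.0463, 0.1088, 0, 0, 0]]], fingers=0)

```text
time_s: 9.47
position: [0.6183, -0.0293, 0.034]
tcp_rot: [[-0.343, 0.939, -0.003], [0.939, 0.343, 0.001], [0.002, -0.003, -1.0]]
force: [0.9, 0.8, 0.8]
opening: 0.007
grasp_force: 0.0
```

Scaled: -0.056 m is -0.07, -0.007 m is -0.0088.

Call:
play_rows(motion=[[[0, -0.0088, 0, 0, 0, 0], [0, -0.0175, 0, 0, 0, 0], [0, -0.0263, 0, 0, 0, 0], [0, -0.035, 0, 0, 0, 0], [0, -0.0438, 0, 0, 0, 0], [0, -0.0525, 0, 0, 0, 0], [0, -0.0613, 0, 0, 0, 0], [0, -0.07, 0, 0, 0, 0]]])

```text
time_s: 10.13
position: [0.5677, -0.0492, 0.0365]
tcp_rot: [[-0.343, 0.939, 0.004], [0.939, 0.343, -0.001], [-0.002, 0.003, -1.0]]
force: [3.5, 1.5, 4.5]
opening: 0.007
grasp_force: 2.3
```

```bash
python3 -c "
from h import *
where();spools()"
```

```text
10.13 tip cradle mm [ 13.5 -32.4  19.5] F [3.8 0.2 4.5] op 0.0073372052805670005
side tall_spool lead [47.5] rear [-37.5] cost 0.284
side short_spool lead [-62.2] rear [-0.2] cost 0.511
top tall_spool lead [48.7] rear [-36.3] cost 0.939
top short_spool none
```

Scaled: -0.029 m is -0.0363, -0.027 m is -0.0338.

Call:
play_rows(motion=[[[0, -0.0075, 0, 0, 0, 0], [0, -0.015, 0, 0, 0, 0], [0, -0.0225, 0, 0, 0, 0], [0, -0.0288, 0, 0, 0, 0], [0, -0.0338, 0, 0, 0, 0], [0, -0.0363, 0, 0, 0, 0]]])

```text
time_s: 10.93
position: [0.5385, -0.0588, 0.0355]
tcp_rot: [[-0.343, 0.94, -0.001], [0.94, 0.343, 0.0], [0.001, -0.001, -1.0]]
force: [0.7, 0.5, -0.1]
opening: 0.006
grasp_force: 0.5
```

Scaled: -0.002 m is -0.0025, -0.001 m is -0.0013.

Call:
play_rows(motion=[[[0, -0.0013, 0, 0, 0, 0], [0, -0.0025, 0, 0, 0, 0], [0, -0.0025, 0, 0, 0, 0]]])

```text
time_s: 11.18
position: [0.5376, -0.0594, 0.0356]
tcp_rot: [[-0.343, 0.939, 0.0], [0.939, 0.343, -0.0], [-0.0, 0.0, -1.0]]
force: [-0.1, 0.4, 0.5]
opening: 0.007
grasp_force: 0.3
```

Scaled: -0.002 m is -0.0025, -0.001 m is -0.0013.

Call:
play_rows(motion=[[[0, -0.0013, 0, 0, 0, 0], [0, -0.0025, 0, 0, 0, 0], [0, -0.0025, 0, 0, 0, 0]]])

```text
time_s: 11.43
position: [0.5357, -0.06, 0.0356]
tcp_rot: [[-0.343, 0.939, -0.0], [0.939, 0.343, 0.0], [0.0, -0.0, -1.0]]
force: [1.1, 0.4, -0.1]
opening: 0.008
grasp_force: 0.5
```

```bash
python3 -c "
from h import *
where()"
```

```text
11.43 tip cradle mm [-20.3 -31.4  18.6] F [ 1.1 -0.  -0.1] op 0.008155522408591666
```

Scaled: -0.002 m is -0.0025, -0.001 m is -0.0013.

Call:
play_rows(motion=[[[0, -0.0013, 0, 0, 0, 0], [0, -0.0025, 0, 0, 0, 0], [0, -0.0025, 0, 0, 0, 0]]])

```text
time_s: 11.68
position: [0.5348, -0.0606, 0.0358]
tcp_rot: [[-0.342, 0.94, 0.002], [0.94, 0.342, -0.0], [-0.001, 0.002, -1.0]]
force: [3.5, 3.4, 0.4]
opening: 0.005
grasp_force: 2.1
```

Scaled: -0.002 m is -0.0025, -0.001 m is -0.0013.

Call:
play_rows(motion=[[[0, -0.0013, 0, 0, 0, 0], [0, -0.0025, 0, 0, 0, 0], [0, -0.0025, 0, 0, 0, 0]]])

```text
time_s: 11.93
position: [0.535, -0.0612, 0.0363]
tcp_rot: [[-0.342, 0.94, 0.007], [0.94, 0.342, -0.001], [-0.003, 0.006, -1.0]]
force: [6.7, 5.8, 2.1]
opening: 0.002
grasp_force: 4.1
```

```bash
python3 -c "
from h import *
where();spools();cv2.imwrite('pics/f.png',imaging.capture('side')['frame'][180:360,180:440,::-1].repeat(3,0).repeat(3,1))"
```

```text
11.93 tip cradle mm [-21.3 -32.4  19.3] F [8.3 3.1 2.1] op 0.002057007182709191
side tall_spool lead [48.7] rear [-36.3] cost 0.638
side short_spool lead [-85.1] rear [-23.1] cost 0.509
top tall_spool lead [48.7] rear [-36.3] cost 0.516
top short_spool none
```

View pics/f.png

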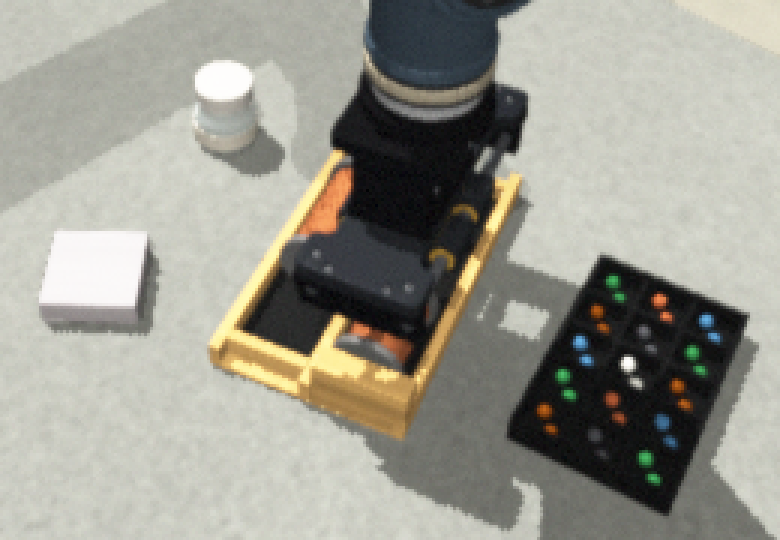

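Scaled: -0.1 m is -0.125, -0.065 m is -0.0813.

Call:
play_rows(motion=[[[0, 0.0075, 0, 0, 0, 0], [0, 0.0188, 0, 0, 0, 0], [0, 0.0188, -0.0375, 0, 0, 0], [0, 0.0188, -0.0813, 0, 0, 0], [0, 0.0188, -0.125, 0, 0, 0], [0.025, -0.0188, -0.125, 0, 0, 0], [0.0563, -0.05, -0.125, 0, 0, 0], [0.0775, -0.0575, -0.125, 0, 0, 0]]], fingers=0)

```text
time_s: 12.95
position: [0.4617, -0.0177, 0.1356]
tcp_rot: [[-0.342, 0.94, -0.008], [0.94, 0.342, 0.001], [0.004, -0.007, -1.0]]
force: [0.0, 1.1, 0.4]
opening: 0.003
grasp_force: 0.0
```

```bash
python3 -c "
from h import *
where();to(-68,31,18)"
```

```text
12.95 tip cradle mm [-75.4  33.8 118.6] F [0.4 1.  0.4] op 0.0033149646428989113
(-68, 31, 18) shift [-0.0031  0.008   0.1006] turn [-0.39 -0.23 -0.03]
```

Scaled: 0.1 m is 0.125, 0.03 m is 0.0375.

Call:
play_rows(motion=[[[0, 0.0025, 0, 0, 0, 0], [0, 0.0025, 0.0375, 0, 0, 0], [0, 0.0025, 0.075, 0, 0, 0], [0, 0.0025, 0.1063, 0, 0, 0], [0, 0.0025, 0.125, 0, 0, 0], [0, 0.0025, 0.125, 0, 0, 0]]])

```text
time_s: 13.45
position: [0.4685, -0.0182, 0.0326]
tcp_rot: [[-0.343, 0.939, -0.006], [0.939, 0.343, 0.001], [0.003, -0.005, -1.0]]
force: [0.8, 0.3, -0.2]
opening: 0.006
grasp_force: 0.0
```

```bash
python3 -c "
from h import *
where()"
```

```text
13.45 tip cradle mm [-69.2  30.9  15.6] F [ 0.9  0.  -0.2] op 0.006132595511085146
```

Scaled: 0.057 m is 0.0713, 0.051 m is 0.0638.

Call:
play_rows(motion=[[[0, 0.01, 0, 0, 0, 0], [0, 0.02, 0, 0, 0, 0], [0, 0.0288, 0, 0, 0, 0], [0, 0.0375, 0, 0, 0, 0], [0, 0.0463, 0, 0, 0, 0], [0, 0.055, 0, 0, 0, 0], [0, 0.0638, 0, 0, 0, 0], [0, 0.0713, 0, 0, 0, 0]]])

```text
time_s: 14.12
position: [0.5224, 0.0017, 0.0362]
tcp_rot: [[-0.344, 0.939, -0.002], [0.939, 0.344, -0.0], [0.001, -0.002, -1.0]]
force: [-5.2, -2.2, 6.9]
opening: 0.005
grasp_force: 3.5
```

Call:
play_rows(motion=[[[0, 0.0025, 0, 0, 0, 0], [0, 0.005, 0, 0, 0, 0], [0, 0.0075, 0, 0, 0, 0], [0, 0.0075, 0, 0, 0, 0]]])

```text
time_s: 14.45
position: [0.5279, 0.0035, 0.0359]
tcp_rot: [[-0.343, 0.939, -0.002], [0.939, 0.343, 0.0], [0.001, -0.002, -1.0]]
force: [-3.9, -1.7, 6.2]
opening: 0.004
grasp_force: 2.7
```

Scaled: 0.002 m is 0.0025, 0.001 m is 0.0013.

Call:
play_rows(motion=[[[0, 0.0013, 0, 0, 0, 0], [0, 0.0025, 0, 0, 0, 0], [0, 0.0025, 0, 0, 0, 0]]])

```text
time_s: 14.7
position: [0.5294, 0.0042, 0.0359]
tcp_rot: [[-0.343, 0.939, -0.002], [0.939, 0.343, 0.0], [0.001, -0.002, -1.0]]
force: [-4.8, -2.0, 6.0]
opening: 0.007
grasp_force: 2.9
```

```bash
python3 -c "
from h import *
where()"
```

```text
14.7 tip cradle mm [-4.2 31.  18.9] F [-5.2 -0.3  6. ] op 0.006811648584611711
```

Scaled: 0.002 m is 0.0025, 0.001 m is 0.0013.

Call:
play_rows(motion=[[[0, 0.0013, 0, 0, 0, 0], [0, 0.0025, 0, 0, 0, 0], [0, 0.0025, 0, 0, 0, 0]]])

```text
time_s: 14.95
position: [0.5301, 0.0046, 0.0359]
tcp_rot: [[-0.344, 0.939, -0.005], [0.939, 0.344, -0.0], [0.002, -0.005, -1.0]]
force: [-7.1, -4.4, 6.9]
opening: 0.005
grasp_force: 4.4
```

Scaled: 0.002 m is 0.0025, 0.001 m is 0.0013.

Call:
play_rows(motion=[[[0, 0.0013, 0, 0, 0, 0], [0, 0.0025, 0, 0, 0, 0], [0, 0.0025, 0, 0, 0, 0]]])

```text
time_s: 15.2
position: [0.5301, 0.0049, 0.0359]
tcp_rot: [[-0.344, 0.939, -0.009], [0.939, 0.344, -0.001], [0.003, -0.009, -1.0]]
force: [-9.4, -7.6, 10.2]
opening: -0.0
grasp_force: 7.0
```

```bash
python3 -c "
from h import *
where()"
```

```text
15.2 tip cradle mm [-3.5 31.4 18.9] F [-11.5  -3.9  10.2] op -0.00040490595249375336
```

Call:
play_rows(motion=[[[0, -0.005, 0, 0, 0, 0], [0, -0.015, 0, 0, 0, 0], [0, -0.0225, 0, 0, 0, 0], [0, -0.0225, -0.0375, 0, 0, 0], [0, -0.0225, -0.0813, 0, 0, 0], [0, -0.0225, -0.125, 0, 0, 0], [0, -0.0225, -0.175, 0, 0, 0], [0, -0.0225, -0.225, 0, 0, 0]]])

```text
time_s: 15.87
position: [0.5168, -0.0006, 0.2168]
tcp_rot: [[-0.343, 0.939, -0.0], [0.939, 0.343, 0.0], [0.001, -0.0, -1.0]]
force: [1.0, -0.6, -0.6]
opening: 0.004
grasp_force: 0.0
```

Scaled: 0.28 m is 0.35, 0.245 m is 0.3063.

Call:
play_rows(motion=[[[0.0438, 0, 0, 0, 0, 0], [0.0875, 0, 0, 0, 0, 0], [0.1313, 0, 0, 0, 0, 0], [0.175, 0, 0, 0, 0, 0], [0.2188, 0, 0, 0, 0, 0], [0.2625, 0, 0, 0, 0, 0], [0.3063, 0, 0, 0, 0, 0], [0.35, 0, 0, 0, 0, 0]]])

```text
time_s: 16.53
position: [0.4205, 0.2639, 0.2155]
tcp_rot: [[-0.343, 0.939, 0.001], [0.939, 0.343, 0.001], [0.0, 0.001, -1.0]]
force: [0.6, 0.5, 1.4]
opening: 0.002
grasp_force: 0.0
```

```bash
python3 -c "
from h import *
where();spools()
f=[cv2.resize(imaging.capture(c)['frame'][r:r+150,180+k:180+k+260,::-1],None,fx=2.9,fy=2,interpolation=2)  if 0 else cv2.resize(imaging.capture(c)['frame'][r:r+130,k:k+173,::-1],None,fx=2.3,fy=2.3,interpolation=2) for c,r,k in(('side',200,220),('top',155,220))]
cv2.imwrite('pics/g.png',np.vstack(f)[:600])"
```

```text
16.53 tip cradle mm [-17.4 312.3 198.5] F [0.7 0.3 1.4] op 0.0018333333209466435
side tall_spool lead [93.8] rear [8.7] cost 0.047
side short_spool lead [-85.1] rear [-23.1] cost 0.204
top tall_spool lead [94.1] rear [9.1] cost 0.05
top short_spool lead [-92.7] rear [-30.7] cost 0.12
```

View pics/g.png

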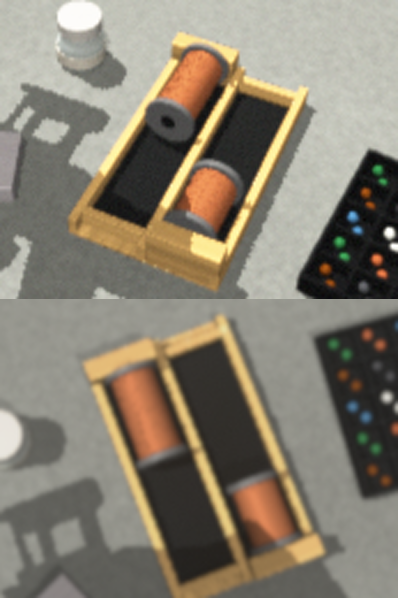

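```bash
python3 -c "
from h import *
to(-2,-31,198.5)"
```

```text
(-2, -31, 198.5) shift [-0.3402  0.0158  0.    ] turn [ 0.01  0.01 -0.12]
```

Scaled: -0.31 m is -0.3875, -0.12 m is -0.15.

Call:
play_rows(motion=[[[-0.05, 0.0025, 0, 0, 0, 0], [-0.1, 0.005, 0, 0, 0, 0], [-0.15, 0.0075, 0, 0, 0, 0], [-0.2, 0.01, 0, 0, 0, 0], [-0.25, 0.0125, 0, 0, 0, 0], [-0.3, 0.015, 0, 0, 0, 0], [-0.35, 0.0175, 0, 0, 0, 0], [-0.3875, 0.02, 0, 0, 0, 0]]], fingers=0)

```text
time_s: 17.6
position: [0.5438, -0.0283, 0.2157]
tcp_rot: [[-0.339, 0.941, 0.001], [0.941, 0.339, -0.001], [-0.002, 0.001, -1.0]]
force: [-0.2, 1.1, 0.1]
opening: 0.01
grasp_force: 0.0
```

Scaled: 0.176 m is 0.22, 0.17 m is 0.2125.

Call:
play_rows(motion=[[[-0.025, 0, 0.025, 0, 0, 0], [-0.0375, 0, 0.0688, 0, 0, 0], [-0.0375, 0, 0.1125, 0, 0, 0], [-0.0375, 0, 0.1563, 0, 0, 0], [-0.0375, 0, 0.1875, 0, 0, 0], [-0.0375, 0, 0.2125, 0, 0, 0], [-0.0375, 0, 0.22, 0, 0, 0], [-0.0375, 0, 0.22, 0, 0, 0]]])

```text
time_s: 18.27
position: [0.5517, -0.0525, 0.0379]
tcp_rot: [[-0.341, 0.94, -0.004], [0.94, 0.341, 0.001], [0.002, -0.003, -1.0]]
force: [0.6, -0.4, -0.0]
opening: 0.007
grasp_force: 0.0
```

```bash
python3 -c "
from h import *
where()"
```

```text
18.27 tip cradle mm [ -2.8 -29.9  20.9] F [ 0.4 -0.6 -0. ] op 0.006956444254368764
```

Scaled: -0.019 m is -0.0238, -0.018 m is -0.0225.

Call:
play_rows(motion=[[[0, -0.0063, 0, 0, 0, 0], [0, -0.0125, 0, 0, 0, 0], [0, -0.0175, 0, 0, 0, 0], [0, -0.02, 0, 0, 0, 0], [0, -0.0225, 0, 0, 0, 0], [0, -0.0238, 0, 0, 0, 0], [0, -0.0238, 0, 0, 0, 0]]])

```text
time_s: 18.85
position: [0.535, -0.0582, 0.04]
tcp_rot: [[-0.343, 0.939, 0.001], [0.939, 0.343, -0.0], [-0.0, 0.0, -1.0]]
force: [0.4, 0.2, -0.5]
opening: 0.005
grasp_force: 0.0
```

Scaled: -0.002 m is -0.0025, -0.001 m is -0.0013.

Call:
play_rows(motion=[[[0, -0.0013, 0, 0, 0, 0], [0, -0.0025, 0, 0, 0, 0], [0, -0.0025, 0, 0, 0, 0]]])

```text
time_s: 19.1
position: [0.5337, -0.0589, 0.0397]
tcp_rot: [[-0.343, 0.939, 0.001], [0.939, 0.343, -0.0], [-0.001, 0.001, -1.0]]
force: [2.0, 0.5, 0.7]
opening: -0.0
grasp_force: 0.6
```

Scaled: -0.002 m is -0.0025, -0.001 m is -0.0013.

Call:
play_rows(motion=[[[0, -0.0013, 0, 0, 0, 0], [0, -0.0025, 0, 0, 0, 0], [0, -0.0025, 0, 0, 0, 0]]])

```text
time_s: 19.35
position: [0.5335, -0.0593, 0.04]
tcp_rot: [[-0.342, 0.94, 0.005], [0.94, 0.342, -0.0], [-0.002, 0.005, -1.0]]
force: [4.5, 3.6, 0.8]
opening: 0.005
grasp_force: 2.9
```

```bash
python3 -c "
from h import *
where()"
```

```text
19.35 tip cradle mm [-22.  -30.1  23. ] F [5.4 1.8 0.8] op 0.005388863760173777
```

Scaled: -0.003 m is -0.0038, -0.001 m is -0.0013.

Call:
play_rows(motion=[[[0, -0.0013, 0, 0, 0, 0], [0, -0.0038, 0, 0, 0, 0], [0, -0.0038, 0, 0, 0, 0]]])

```text
time_s: 19.6
position: [0.5338, -0.0603, 0.0408]
tcp_rot: [[-0.341, 0.94, 0.012], [0.94, 0.341, -0.001], [-0.005, 0.011, -1.0]]
force: [10.0, 8.5, 2.4]
opening: 0.003
grasp_force: 5.9
```

```bash
python3 -c "
from h import *
where()"
```

```text
19.6 tip cradle mm [-22.  -31.1  23.8] F [12.3  4.6  2.4] op 0.002640598683255384
```

Scaled: -0.18 m is -0.225, 0.012 m is 0.015.

Call:
play_rows(motion=[[[0, 0.005, 0, 0, 0, 0], [0, 0.015, 0, 0, 0, 0], [0, 0.025, 0, 0, 0, 0], [0, 0.025, -0.0375, 0, 0, 0], [0, 0.025, -0.0813, 0, 0, 0], [0, 0.025, -0.125, 0, 0, 0], [0, 0.025, -0.175, 0, 0, 0], [0, 0.025, -0.225, 0, 0, 0]]])

```text
time_s: 20.27
position: [0.5464, -0.0533, 0.2205]
tcp_rot: [[-0.343, 0.939, -0.003], [0.939, 0.343, 0.001], [0.002, -0.003, -1.0]]
force: [1.2, 0.5, -0.6]
opening: 0.002
grasp_force: 0.0
```

Scaled: 0.28 m is 0.35, 0.245 m is 0.3063.

Call:
play_rows(motion=[[[0.0438, 0, 0, 0, 0, 0], [0.0875, 0, 0, 0, 0, 0], [0.1313, 0, 0, 0, 0, 0], [0.175, 0, 0, 0, 0, 0], [0.2188, 0, 0, 0, 0, 0], [0.2625, 0, 0, 0, 0, 0], [0.3063, 0, 0, 0, 0, 0], [0.35, 0, 0, 0, 0, 0]]])

```text
time_s: 20.93
position: [0.4501, 0.2107, 0.2193]
tcp_rot: [[-0.343, 0.939, -0.001], [0.939, 0.343, -0.001], [-0.0, -0.002, -1.0]]
force: [0.4, -0.0, -0.8]
opening: 0.003
grasp_force: 0.0
```

Call:
play_rows(motion=[[[0.0375, 0, 0, 0, 0, 0], [0.075, 0, 0, 0, 0, 0], [0.075, 0, 0, 0, 0, 0], [0.075, 0, 0, 0, 0, 0]]])

```text
time_s: 21.27
position: [0.4296, 0.2667, 0.2192]
tcp_rot: [[-0.346, 0.938, -0.001], [0.938, 0.346, -0.001], [-0.001, -0.002, -1.0]]
force: [-0.3, 1.1, -0.3]
opening: 0.006
grasp_force: 0.0
```

```bash
python3 -c "
from h import *
where();spools()"
```

```text
21.27 tip cradle mm [ -7.9 311.8 202.2] F [ 0.1  1.1 -0.3] op 0.005984997489154141
side tall_spool lead [94.5] rear [9.5] cost 0.051
side short_spool lead [-85.1] rear [-23.1] cost 0.216
top tall_spool lead [95.] rear [10.] cost 0.047
top short_spool lead [-92.7] rear [-30.7] cost 0.113
```

Both spools were pressed until they stalled hard against their stops. The side-view reading for the short spool is biased because the stop hides its end.

```bash
python3 -c "
from rig import bot
print(bot.hand_in())"
```

```text
the job is handed in; nothing more can be done
None
```

Both spools were tipped towards their own stops, then pushed along their lanes until they stalled against the stops at about 12 N; the jar, block and tray were left alone, and I handed the job in at about 21 s without getting a verdict back.

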